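# Put the washed chopstick holder away on its drying peg and close the drawer

### The arm

A 6-joint arm with a two-finger parallel gripper is mounted at the origin on the work surface. World frame = base frame: x ahead of the robot, y to its left, z up, the work surface at z = 0. Lengths are in mm, angles in degrees, forces in N, time in s.
With the tool pointing down it reaches from about 350 to 850 mm from the base axis. Payload 8.1 kg.
Tool frame: the origin (TCP) lies midway between the tips of the shut fingers; the grasp point (between the pads) lies 19 mm behind it; z points along the fingers, y is the direction in which the jaws open and shut (so a half turn about z gives the same grasp; the last joint's range is limited). The gripper opens to 85 mm and grips with 20 to 120 N. Pads are 22 mm wide; open, the fingers measure 114 mm over their backs; the gripper's body (76 mm by 85 mm) begins 54 mm behind the grasp point. The pads swing forward as they close: fully open they stand 13 mm farther back than shut.
Start: joints at [65.523, 7.471, 85.268, -0, 87.261, -4.893], TCP at [201.089, 565.304, 231.292] pointing down, gripper open.
Joint ranges: [-169.43, 169.43], [-51.17, 129.36], [1.28, 143.12], [-76.62, 256.62], [0, 156.53], [-152.29, 152.29]. Speed limits (degrees/s): [136.94, 136.94, 159.86, 180, 180, 180].

### API

Orientations are given as [roll, pitch, yaw] about the fixed x, y, z axes, in that order (R = Rz(yaw) Ry(pitch) Rx(roll)).
In Python, from bench import telemetry, snapshot, camera_params, job gives the robot as it stands. The module is installed in compiled form; this text tells all that it offers.
- The arm moves only by the shell command python3 -m jog 'ROWS' [FORCE]. ROWS is JSON, a list that holds one entry, the list of rows, each a list of 7 numbers: the shift along the tool's x, y, z in units of 50 mm (1.0 is 50 mm), then the turn, a rotation vector about the tool's x, y, z in units of 2 pi rad (1.0 is 2 pi rad), then the opening, from 0 (shut) to 1 (fully open). In form: [[[dx, dy, dz, rx, ry, rz, claw], ...]]. A call has 1 to 12 rows; each row shifts and turns the commanded pose from where the row before left it, along the tool's axes as they then stand; what a row does not reach is not made up. A row lasts 1/8 s, in which the tool goes at most 62.5 mm and 10.7 degrees, less where a joint would pass 70% of its speed; a pose out of reach is approached as far as the arm can. A call with a number of a shift or a turn outside -1 to 1 is refused whole. A call with a gripper value outside its range is refused whole. The fingers move at their own pace and stop on an object; FORCE is the grip in N (left out, the last holds). Time passes only in rows, so rows that do not move let the fingers close. It gives the time, the measured TCP pose, the force and the opening at its end, in the units of the state.
- telemetry.sense(): the state, without advancing time (a new reading comes with each control period).
- snapshot(name): name is "scene" or "top" or "wrist"; returns (picture, depth): 400x640x3 uint8, red, green, blue; 400x640 float32, mm along the optical axis (not along the pixel's ray), 0 where there is no reading.
- camera_params(name): a dict with "K" (3x3 intrinsics, pixels), "D" ([k1, k2, p1, p2, k3] as OpenCV has them; the pictures are not rectified), "extrinsics" (4x4, takes a point from camera to world coordinates). Camera axes: x right, y down, z forward; pixel columns grow to the right and rows downward; lengths in mm; the calibration is good to about 2 mm. A picture is of the moment at which its call begins: read the wrist's pose just before it. camera_params takes no time and is no camera call; for the wrist camera it gives the pose at the moment of the call.
- job.hand_in(): hands the job in, once; it reports no verdict.
The state is a dict: "time": time; "joint_pos": joint angles; "qd": joint speeds; "joint_efforts": joint torques, N m; "tool_pos": TCP position; "tcp_rot": TCP orientation; "ft_force": force on the tool from outside, world axes, zero at the start; "wrist_torque": the same for the moment, N m; "finger_gap": finger opening in mm.
Only numpy, scipy, OpenCV 4.12 (cv2) and the standard library are available. Lean on these libraries where they do the work, as an engineer would, in place of code of your own. Each camera call takes 0.05 s, during which the arm holds its last target. There are 200 camera calls.

### The job

The washed square metal chopstick holder stands upright on the counter: turn it upside down over the upright drying peg in the open drawer, so that its rim sits on the drawer floor, and let go of it; you can lay it on its side on the rubber mat to change your grip. Then push the drawer gently, without slamming it, past its catch until it is fully home. Leave the tumbler, jar, bowl, turner and sauce bottle where they are.

Things in the scene. Friction and masses are not known exactly. Their poses are not given: they have to be found in the camera images.
- holder: the square chopstick holder: open-topped plain metal box, 56 x 56 mm outside, 100 mm tall, walls and bottom 3 mm, about 0.2 kg; it starts upright with its mouth up. Origin: centre of its closed underside; z runs from the closed end to the mouth, x and y are normal to the side faces.
- holder_rim (a point): centre of the holder's open mouth, 100 mm along its z from its origin
- cabinet: fixed low steel cabinet, 250 mm deep, 270 mm wide, 175 mm high, with one pull-out drawer. Origin: on the table, middle of its front plane. x points into the cabinet (the direction in which the drawer closes), y to the left, z up. The roof and upper side walls begin 30 mm behind the front plane; the clear opening reaches up to z = 163 mm.
- drawer (a joint): how far the drawer is open, in m: 0 = fully home against its stop; it starts 0.13 to 0.17 open. A sprung catch (detent) resists with some 6 to 12 N from about 18 mm to 7 mm before home and pulls the drawer in over the last few millimetres; let go earlier, it springs back out to 15 to 20 mm. Sliding friction about 1 N.
- drawer_front (a point): middle of the outer face of the drawer's flat front panel, 50 mm above the table. The panel is 270 mm wide, 14 mm thick, from 6 to 80 mm above the table, with a flat recessed finger pull and no handle; x points into the cabinet. The drawer floor is 36 mm, its side walls 65 mm above the table; a fixed pile of saucers, 88 mm across, its top 64 mm above the table, sits in the left half.
- drawer_peg (a point): foot of the upright round drying peg on the drawer floor (36 mm above the table), in the drawer's right half, 75 mm behind the inner face of the front panel and 55 mm to the right of the middle. The peg is 34 mm thick and 77 mm high, tapered over its top 17 mm. Axes as the cabinet's.
- mat: fixed black rubber draining mat, 170 x 120 mm, 4 mm thick, kept clear: room to lay things down. Origin: centre of its underside.
- tumbler: bystander: round metal tumbler, 60 mm across, 85 mm tall, standing upright. Origin: centre of its underside.
- jar: bystander: jar with a green lid, 64 mm across, 85 mm tall. Origin: centre of its underside.
- bowl: bystander: white bowl, 120 mm across, 50 mm tall. Origin: centre of its underside.
- turner: bystander: cook's turner lying on the table, 260 mm long along its x. Origin: middle of its underside.
- sauce: bystander: tall sauce bottle, 60 mm across, 190 mm tall. Origin: centre of its underside.
Not all that is in view belongs to the job. Leave any red look-alike of the holder alone.

How it is judged:
By the outcome, as a careful person would: the job done as asked, in the order asked, and still so for the second after the job is handed in, with the robot touching nothing.
It also fails if it takes over 72 s, if anything falls off the work surface, if the arm or the gripper's body presses on something with over 40 N, if the wrist force passes 120 N, or if a joint passes its speed limit or range.

## Working session

There is one attempt and no reset: what is moved stays moved. The work goes in short steps, Python scripts to look and compute and a shell command to move; the robot and the scene stay as the last step left them, time stands still between calls to the robot, and variables do not carry over. Pictures are saved under pics/ and viewed, about 8 in all and at most 12, crops included, and the job is handed in when it is done.

```bash
mkdir -p pics
python3 - <<'E'
from bench import telemetry,snapshot,camera_params
import cv2,numpy as np
for n in("scene","top"):
    p,d=snapshot(n);cv2.imwrite(f"pics/{n}0.png",p[:,:,::-1]);np.savez(f"{n}0.npz",p=p,d=d)
    c=camera_params(n);print(n,np.round(c["K"],1).tolist(),np.round(c["D"],3),np.round(c["extrinsics"],3).tolist())
s=telemetry.sense();print({k:np.round(v,2).tolist() for k,v in s.items()})
E
```

```text
scene [[477.5, 0.0, 316.5], [0.0, 477.5, 196.7], [0.0, 0.0, 1.0]] [-0.021  0.     0.     0.     0.   ] [[0.963, 0.188, -0.192, 885.218], [0.269, -0.722, 0.638, -951.321], [-0.019, -0.666, -0.746, 1238.405], [0.0, 0.0, 0.0, 1.0]]
top [[470.1, 0.0, 320.3], [0.0, 470.1, 202.7], [0.0, 0.0, 1.0]] [-0.142  0.     0.     0.     0.   ] [[0.017, -0.994, 0.111, 455.755], [-1.0, -0.018, -0.01, 23.507], [0.012, -0.111, -0.994, 1514.342], [0.0, 0.0, 0.0, 1.0]]
{'time': 0.1, 'joint_pos': [65.52, 7.51, 85.32, 0.0, 87.26, -4.89], 'qd': [-0.03, -0.16, -0.17, 0.05, -0.1, 0.07], 'joint_efforts': [0.0, -57.09, -50.19, -0.0, 0.01, -0.0], 'tool_pos': [200.9, 564.85, 230.37], 'tcp_rot': [-179.91, -0.01, 160.41], 'ft_force': [-0.1, -0.24, 0.82], 'wrist_torque': [0.03, -0.02, -0.09], 'finger_gap': 85.22}
```

View pics/scene0.png

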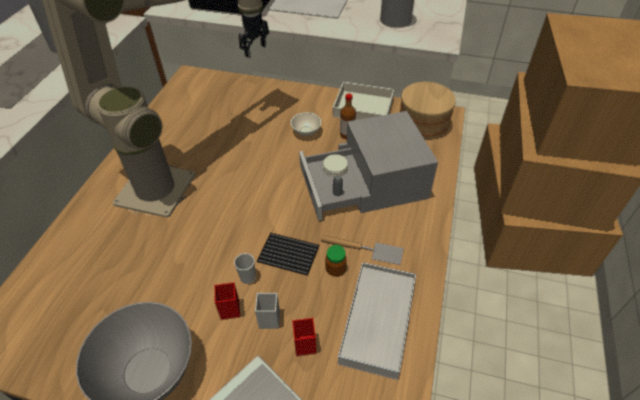

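View pics/top0.png

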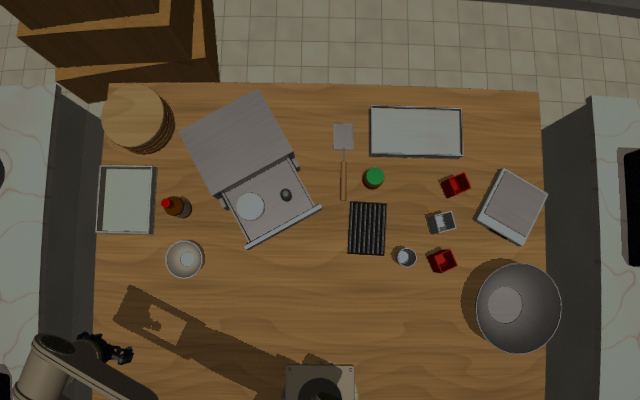

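The scene picture shows one plain grey square box at scene (267,310), which is top (441,222). The red look-alikes are at scene (228,300) and (304,337), and the round tumbler is at (246,268). The grey square box fits the description. The drawer with its peg is at top (285,195) and the mat at top (367,228).

```bash
cat > h.py <<'E'
import numpy as np,cv2
from bench import camera_params,snapshot,telemetry
def cloud(n,d,c=None):
    c=c or camera_params(n);K=np.array(c["K"],float);D=np.array(c["D"],float);E=np.array(c["extrinsics"],float)
    v,u=np.mgrid[:d.shape[0],:d.shape[1]]
    q=cv2.undistortPoints(np.stack([u,v],-1).reshape(-1,1,2).astype(float),K,D).reshape(*d.shape,2)
    P=np.dstack([q*d[...,None],d]);W=P@E[:3,:3].T+E[:3,3];W[d<=0]=np.nan
    return W
def rect(P):
    r=cv2.minAreaRect(P[:,:2].astype(np.float32));return np.round(r[0],1),np.round(r[1],1),round(r[2],1)
E
python3 - <<'E'
from h import *
for n,boxes in(("top",dict(holder=(415,200,470,245,90,108),tumbler=(390,240,420,270,70,95),panel=(235,195,330,255,72,88),peg=(275,180,300,205,95,120),sauc=(230,185,270,225,55,72),roof=(170,85,310,210,165,182),jar=(355,160,390,190,75,95))),("scene",dict(holder=(245,285,290,335,90,108),peg=(325,165,350,200,95,120),panel=(290,145,330,220,72,86),roof=(340,110,440,180,165,182)))):
    z=np.load(f"{n}0.npz");W=cloud(n,z["d"])
    for k,(a,b,c,d,lo,hi) in boxes.items():
        P=W[b:d,a:c].reshape(-1,3);P=P[(P[:,2]>lo)&(P[:,2]<hi)]
        if len(P)>3: print(n,k,len(P),np.round(np.median(P,0),1),*rect(P))
        else: print(n,k,len(P))
z=np.load("top0.npz");W=cloud("top",z["d"])
p=z["p"].astype(int);m=(p.max(2)<60);m[:, :345]=0;m[:,390:]=0;m[:195]=0;m[260:]=0
m=cv2.morphologyEx(m.astype(np.uint8),cv2.MORPH_CLOSE,np.ones((5,5)));P=W[m>0];print("mat",len(P),np.median(P,0),rect(P))
a=cv2.resize(z["p"][185:275,380:480,::-1],None,fx=4,fy=4,interpolation=2)
b=cv2.resize(np.load("scene0.npz")["p"][245:365,200:330,::-1],None,fx=3,fy=3,interpolation=2)
cv2.imwrite("pics/crop1.png",np.hstack([a[:360],b[:360]]))
E
```

```text
top holder 107 [ 564.  -375.2   99.4] [ 563.6 -373.4] [56.6 57. ] 15.4
top tumbler 91 [ 453.5 -265.1   83. ] [ 452.8 -256.8] [59.  57.9] 31.8
top panel 426 [542.6 124.3  80.6] [600.  155.7] [149.6 270.8] 29.8
top peg 91 [639.4 115.4 106.1] [641.3 116.2] [30.6 30.9] 89.2
top sauc 653 [600.5 229.9  64.9] [600.3 234.2] [ 86.7 102. ] 30.8
top roof 6639 [781.3 263.  176.1] [754.  315.4] [222.8 391.7] 30.3
top jar 266 [ 702.7 -158.7   85.8] [ 703.5 -159.1] [54.1 55.2] 65.0
scene holder 167 [ 561.2 -382.5   98.1] [ 561.4 -376.2] [56.1 59.6] 15.6
scene peg 67 [638.9 106.8 106. ] [637.6 109.8] [28.1 29.7] 82.2
scene panel 256 [545.6 105.7  79.6] [539.9 118.9] [ 16.  273.5] 29.8
scene roof 3804 [784.9 247.2 175. ] [782.  261.6] [226.8 281.2] 30.5
mat 1923 [nan nan nan] (array([ 545.4, -142.6]), array([110.6, 173.3]), 84.8)
```

View pics/crop1.png

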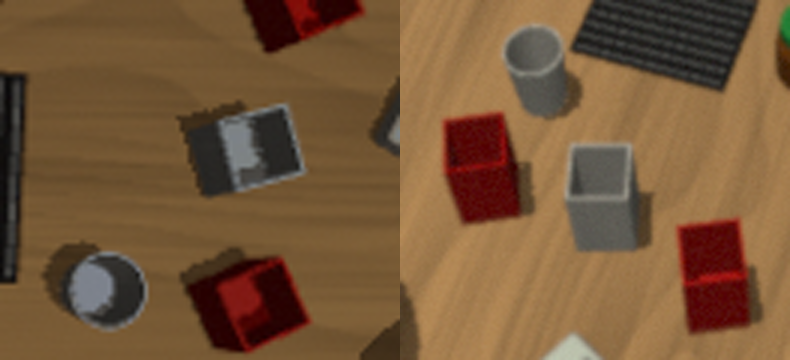

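The crop confirms it: the grey square open box (centre) is the holder, with a red box on either side of it.

Plan: keep the jaws along about 15.5° throughout and lean the tool ±45° about the jaw axis. Grip the upright holder, lay it across the mat, regrip it with the opposite lean near the closed end, roll it mouth down and lower it over the peg.

```bash
cat > plan.py <<'E'
from h import *
from scipy.spatial.transform import Rotation as Ro
def tool(yj,lean):  # jaws along yj deg; lean>0: tool z points lean deg from down toward yj-90
    y=np.array([np.cos(np.radians(yj)),np.sin(np.radians(yj)),0]);g=np.array([y[1],-y[0],0])
    t=np.radians(lean);z=np.sin(t)*g-np.cos(t)*np.array([0,0,1.]);return np.column_stack([np.cross(y,z),y,z])
def pose():
    s=telemetry.sense();return np.array(s["tool_pos"]),Ro.from_euler("xyz",s["tcp_rot"],degrees=True).as_matrix(),s
def plan(steps,p=None,R=None,smax=50):
    """steps: list of (yj,lean,grasp point xyz); turn first then shift, printed per row"""
    if p is None:p,R,_=pose()
    for yj,lean,gp in steps:
        T=tool(yj,lean);rv=Ro.from_matrix(R.T@T).as_rotvec();n=int(np.ceil(np.degrees(np.linalg.norm(rv))/10.6-.02))
        if n: print("turn",n,"x",np.round(rv/n/2/np.pi,4))
        tgt=np.array(gp)+19*T[:,2];d=T.T@(tgt-p);m=max(1,int(np.ceil(np.linalg.norm(d)/smax-.01)))
        print("shift",m,"x",np.round(d/m/50,3),"tcp",np.round(tgt));p,R=tgt,T
E
python3 - <<'E'
from plan import *
g=np.array([562.5,-375,72.]);z=tool(15.5,45)[:,2]
p,R,s=pose();print(np.round(R,2))
plan([(15.5,0,[562.5,-290,250.])]);plan([(15.5,0,[562.5,-290,250.]),(15.5,45,g-110*z),(15.5,45,g)])
E
```

```text
[[-0.94  0.34 -0.  ]
 [ 0.34  0.94 -0.  ]
 [ 0.   -0.   -1.  ]]
turn 6 x [-0.      0.      0.0254]
shift 19 x [-0.969  0.126 -0.001] tcp [ 562. -290.  231.]
turn 6 x [-0.      0.      0.0254]
shift 19 x [-0.969  0.126 -0.001] tcp [ 562. -290.  231.]
turn 5 x [ 0.    -0.025  0.   ]
shift 2 x [ 0.545 -0.227  0.793] tcp [ 545. -313.  136.]
shift 3 x [-0.     0.     0.733] tcp [ 566. -388.   59.]
```

```bash
python3 -m jog '[[[0,0,0,0,0,0.0254,1],[0,0,0,0,0,0.0254,1],[0,0,0,0,0,0.0254,1],[0,0,0,0,0,0.0254,1],[0,0,0,0,0,0.0254,1],[0,0,0,0,0,0.0254,1],[-0.97,0.126,0,0,0,0,1],[-0.97,0.126,0,0,0,0,1],[-0.97,0.126,0,0,0,0,1],[-0.97,0.126,0,0,0,0,1],[-0.97,0.126,0,0,0,0,1],[-0.97,0.126,0,0,0,0,1]]]'
python3 -m jog '[[[-0.97,0.126,0,0,0,0,1],[-0.97,0.126,0,0,0,0,1],[-0.97,0.126,0,0,0,0,1],[-0.97,0.126,0,0,0,0,1],[-0.97,0.126,0,0,0,0,1],[-0.97,0.126,0,0,0,0,1],[-0.97,0.126,0,0,0,0,1],[-0.97,0.126,0,0,0,0,1],[-0.97,0.126,0,0,0,0,1],[-0.97,0.126,0,0,0,0,1],[-0.97,0.126,0,0,0,0,1],[-0.97,0.126,0,0,0,0,1]]]'
python3 -m jog '[[[-0.97,0.126,0,0,0,0,1],[0,0,0,0,-0.025,0,1],[0,0,0,0,-0.025,0,1],[0,0,0,0,-0.025,0,1],[0,0,0,0,-0.025,0,1],[0,0,0,0,-0.025,0,1],[0,0,0,0,0,0,1]]]'
python3 - <<'E'
from plan import *
p,R,s=pose();print(np.round(R,2),np.round(s["joint_pos"]))
g=np.array([562.5,-375,72.]);z=tool(15.5,45)[:,2];plan([(15.5,45,g-110*z),(15.5,45,g)])
E
```

```text
time: 1.6
tool_pos: [315.7, 293.5, 230.9]
tcp_rot: [-180.0, 0.0, 105.6]
ft_force: [1.2, 0.1, 0.1]
finger_gap: 85.4
time: 3.1
tool_pos: [544.6, -246.8, 230.7]
tcp_rot: [-180.0, -0.0, 105.5]
ft_force: [-0.3, 0.2, 0.9]
finger_gap: 85.5
time: 3.98
tool_pos: [561.8, -288.1, 227.4]
tcp_rot: [-179.5, 44.8, 106.1]
ft_force: [-0.3, -0.4, -1.1]
finger_gap: 85.6
[[-0.2   0.96  0.19]
 [ 0.68  0.27 -0.68]
 [-0.71 -0.01 -0.71]] [-11.  -4. 109. -46.  61.  -8.]
turn 1 x [-0.0002 -0.0004  0.0011]
shift 2 x [ 0.505 -0.226  0.783] tcp [ 545. -313.  136.]
shift 3 x [-0.     0.     0.733] tcp [ 566. -388.   59.]
```

```bash
python3 -m jog '[[[0.505,-0.226,0.783,0,0,0,1],[0.505,-0.226,0.783,0,0,0,1],[0,0,0,0,0,0,1]]]'
python3 - <<'E'
from plan import *
c=camera_params("wrist");p,d=snapshot("wrist");W=cloud("wrist",d,c);cv2.imwrite("pics/w1.png",p[:,:,::-1])
m=(abs(W[...,2]-99)<4)&(np.hypot(W[...,0]-562,W[...,1]+375)<60)
P=W[m];print(len(P),np.median(P,0),rect(P))
g=np.array([562.5,-375,72.]);plan([(15.5,45,g)])
E
```

```text
time: 4.35
tool_pos: [543.6, -316.0, 136.0]
tcp_rot: [-179.5, 44.7, 105.7]
ft_force: [-0.2, -1.4, 1.1]
finger_gap: 85.4
1231 [ 560.88907487 -354.16005251   98.27604745] (array([ 562.9, -373.3]), array([56.1, 57.8]), 15.4)
turn 1 x [-0.0005 -0.0005  0.0002]
shift 3 x [0.03  0.002 0.733] tcp [ 566. -388.   59.]
```

View pics/w1.png

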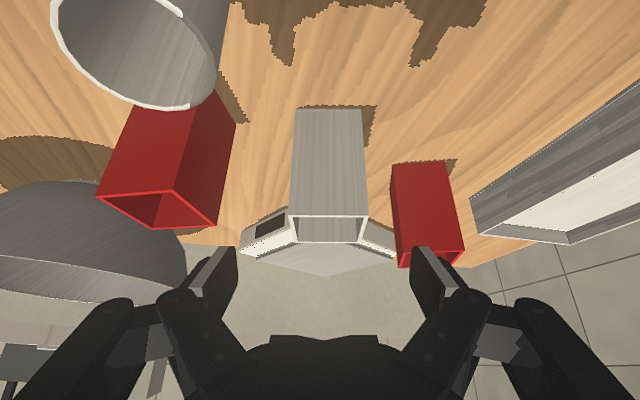

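The wrist view shows the grey holder at (328,170), centred between the fingertips (235 and 420), with a red box clear on each side. It measures (562.9,-373.3), yaw 15.4°, which matches the first measurement.

```bash
python3 -m jog '[[[0.03,0,0.733,0,0,0,1],[0.03,0,0.733,0,0,0,1],[0.03,0,0.733,0,0,0,1],[0,0,0,0,0,0,1],[0,0,0,0,0,0,0.4],[0,0,0,0,0,0,0.4],[0,0,0,0,0,0,0.4],[0,0,0,0,0,0,0.4],[0,0,0,0,0,0,0.4],[0,0,0,0,0,0,0.4]]]' 40
python3 - <<'E'
from plan import *
p,R,s=pose();print(s["ft_force"],s["finger_gap"],s["qd"])
z=R[:,2];print("gp",p-19*z)
plan([(15.5,45,np.array([562.5,-373,222]))])
E
```

```text
time: 5.65
tool_pos: [568.7, -387.3, 62.3]
tcp_rot: [179.8, 45.2, 105.4]
ft_force: [-1.2, 2.0, 6.7]
finger_gap: 55.7
[-1.24089798  1.9579269   6.74510598] 55.73060516818037 [-0.00817174 -0.00497651  0.0540387   0.05858699  0.04390053  0.02730854]
gp [ 565.07743474 -374.33400713   75.73922444]
turn 1 x [ 0.0005  0.0005 -0.0001]
shift 3 x [-0.68  -0.015 -0.699] tcp [ 566. -386.  209.]
```

```bash
python3 - <<'E'
from plan import *
p,R,s=pose();o=R.T@(np.array([562.9+1.5,-374,0])-p);zt=R.T@np.array([0,0,1.]);np.savez("grip1.npz",o=o,zt=zt);print(o,zt)
E
python3 -m jog '[[[-0.68,0,-0.7,0,0,0,0.4],[-0.68,0,-0.7,0,0,0,0.4],[-0.68,0,-0.7,0,0,0,0.4],[0,0,0,0,0.025,0,0.4],[0,0,0,0,0.025,0,0.4],[0,0,0,0,0.025,0,0.4],[0,0,0,0,0.025,0,0.4],[0,0,0,0,0.025,0,0.4]]]'
python3 -m jog '[[[0,0,0,0,0.025,0,0.4],[0,0,0,0,0.025,0,0.4],[0,0,0,0,0.025,0,0.4],[0,0,0,0,0.025,0,0.4],[0,0,0,0,0.025,0,0.4],[0,0,0,0,0,0,0.4]]]'
python3 - <<'E'
from plan import *
G=np.load("grip1.npz");p,R,s=pose();print(np.round(R,3),s["finger_gap"])
g=tool(15.5,90)[:,2];org=np.array([556,-142,32.])-50*g
print("axis now",R@G["zt"],"origin",p+R@G["o"])
# target TCP
T=tool(15.5,-45);tgt=org-T@G["o"];gp=tgt-19*T[:,2];print("tcp",tgt)
plan([(15.5,-45,gp+[0,0,80]),(15.5,-45,gp+[0,0,3])])
E
```

```text
[54.06619678 -0.77405603 34.04005846] [-0.70917051  0.00279173 -0.70503149]
time: 6.65
tool_pos: [567.1, -384.4, 207.7]
tcp_rot: [179.9, -0.2, 105.7]
ft_force: [0.7, -0.9, -3.8]
finger_gap: 55.8
time: 7.4
tool_pos: [565.2, -384.7, 193.0]
tcp_rot: [-179.4, -45.4, 105.0]
ft_force: [-0.6, -0.3, -4.7]
finger_gap: 55.9
[[-0.181  0.964 -0.194]
 [ 0.678  0.266  0.685]
 [ 0.712 -0.008 -0.702]] 55.89923153036896
axis now [ 0.26841685 -0.96325105 -0.00999055] origin [ 548.04453633 -324.906315    207.65047021]
tcp [ 560.03307777 -153.64630835   17.8393818 ]
turn 1 x [-0.0007 -0.0011 -0.001 ]
shift 5 x [0.364 0.227 0.903] tcp [ 560. -154.   98.]
shift 2 x [-0.544  0.     0.544] tcp [ 560. -154.   21.]
```

```bash
python3 -m jog '[[[0.364,0.227,0.903,-0.0007,-0.0011,-0.001,0.4],[0.364,0.227,0.903,0,0,0,0.4],[0.364,0.227,0.903,0,0,0,0.4],[0.364,0.227,0.903,0,0,0,0.4],[0.364,0.227,0.903,0,0,0,0.4],[0,0,0,0,0,0,0.4]]]'
python3 - <<'E'
from plan import *
G=np.load("grip1.npz");p,R,s=pose()
c=camera_params("scene");pp,d=snapshot("scene");W=cloud("scene",d,c);cv2.imwrite("pics/s2.png",cv2.resize(pp[180:330,190:390,::-1],None,fx=3.5,fy=3.5))
g=tool(15.5,90)[:,2];org=np.array([556,-142,32.])-50*g
print("axis now",R@G["zt"],"origin",p+R@G["o"],org)
T=tool(15.5,-45);tgt=org-T@G["o"];gp=tgt-19*T[:,2]
plan([(15.5,-45,gp+[0,0,4])],smax=30)
E
```

```text
time: 8.15
tool_pos: [562.6, -159.5, 113.5]
tcp_rot: [179.4, -44.0, 106.3]
ft_force: [-0.2, -0.2, -2.8]
finger_gap: 55.8
axis now [ 0.27639012 -0.96094818  0.01367834] origin [544.5909603  -99.62564325 126.57806875] [542.6380812  -93.81847734  32.        ]
turn 1 x [0.0004 0.003  0.0016]
shift 4 x [-0.296 -0.006  0.36 ] tcp [ 560. -154.   22.]
```

View pics/s2.png

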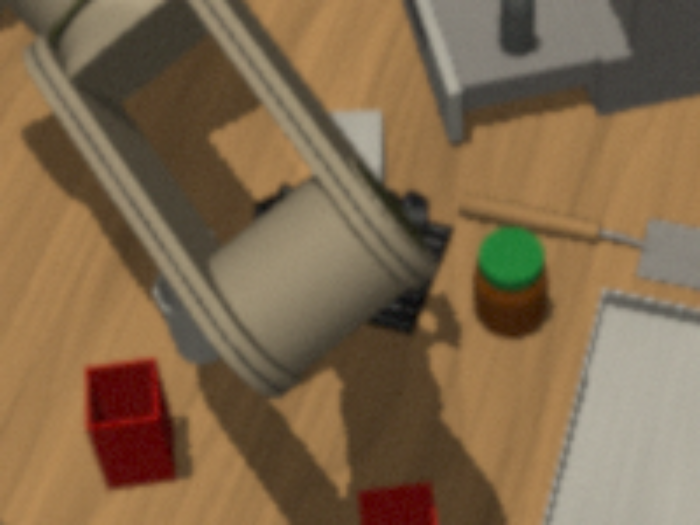

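The picture shows the arm's wrist roll cylinder at crop (320,280), near the tumbler at (190,310). I'll check how much clearance it has before lowering.

Run:
```python
from plan import *
for n in("scene","top"):
    c=camera_params(n);pp,d=snapshot(n);W=cloud(n,d,c)
    m=(np.hypot(W[...,0]-453,W[...,1]+257)<34)
    h=W[m][:,2];print(n,m.sum(),np.histogram(h,bins=[0,20,80,100,150,200,250,300,350,400,500,700]))
    m=(W[...,0]>400)&(W[...,0]<720)&(W[...,1]>-330)&(W[...,1]<-50)&(W[...,2]>110)
    P=W[m]
    for y in range(-320,-50,30):
        Q=P[abs(P[:,1]-y)<15]
        if len(Q):
            print(y,[(x,int(q[:,2].min()),int(q[:,2].max())) for x in range(410,720,40) for q in [Q[abs(Q[:,0]-x)<20]] if len(q)])
p,R,s=pose();print(s["joint_pos"],p-19*R[:,2]-54*R[:,2], R)
```

```text
scene 980 (array([ 60, 130,  27,   0,   0,   0,   0,   0,   0, 129, 614]), array([  0,  20,  80, 100, 150, 200, 250, 300, 350, 400, 500, 700]))
-320 [(410, 437, 509), (450, 373, 500), (490, 364, 490), (530, 476, 493), (570, 443, 490), (610, 384, 460), (650, 378, 405)]
-290 [(410, 492, 529), (450, 381, 518), (490, 383, 501), (530, 444, 504), (570, 280, 486), (610, 389, 430)]
-260 [(410, 514, 540), (450, 498, 531), (490, 396, 505), (530, 189, 500), (570, 276, 441)]
-230 [(410, 525, 546), (450, 496, 538), (490, 446, 505), (530, 178, 461), (650, 177, 199)]
-200 [(410, 531, 556), (450, 499, 539), (530, 162, 173), (610, 160, 190), (650, 185, 202)]
-170 [(410, 531, 558), (570, 155, 160), (610, 153, 172)]
-140 [(530, 156, 156), (570, 127, 162)]
-110 [(530, 148, 159), (570, 132, 161)]
top 1106 (array([176, 104,  49,   0,   0,   0,   0,   0,   0,  94, 631]), array([  0,  20,  80, 100, 150, 200, 250, 300, 350, 400, 500, 700]))
-320 [(410, 440, 503), (450, 449, 500), (490, 470, 492), (530, 480, 492), (570, 443, 490), (610, 323, 474), (650, 298, 413)]
-290 [(410, 499, 529), (450, 492, 518), (490,
[... 183 characters left out ...]
00), (650, 240, 282)]
-230 [(410, 526, 548), (450, 498, 537), (490, 438, 507), (530, 145, 468), (570, 162, 259), (610, 191, 265), (650, 182, 196)]
-200 [(410, 530, 557), (450, 444, 539), (530, 132, 189), (570, 150, 201), (610, 153, 207), (650, 159, 207)]
-170 [(410, 460, 561), (450, 470, 527), (530, 120, 168), (570, 151, 165), (610, 128, 171), (650, 169, 170)]
-140 [(530, 151, 163), (570, 153, 167), (610, 126, 128)]
-110 [(530, 110, 164), (570, 110, 164)]
[-36.90003492  40.28246858  66.78757018  26.72106062 108.034092
 -52.53123448] [ 577.84597735 -213.82122643  167.94444849] [[-0.20129187  0.96297793 -0.1793184 ]
 [ 0.69244759  0.26937353  0.66929384]
 [ 0.69281883  0.01055482 -0.72103445]]
```

The forearm is at z of 440 mm or more and clears the tumbler, so I can lower.

```bash
python3 -m jog '[[[0,0,0,0.0004,0.003,0.0016,0.4],[-0.296,-0.006,0.36,0,0,0,0.4],[-0.296,-0.006,0.36,0,0,0,0.4],[-0.296,-0.006,0.36,0,0,0,0.4],[-0.296,-0.006,0.36,0,0,0,0.4],[0,0,0,0,0,0,0.4],[0,0,0,0,0,0,0.4]]]'
python3 - <<'E'
from plan import *
G=np.load("grip1.npz");p,R,s=pose()
print("axis",R@G["zt"],"origin",p+R@G["o"],p,s["ft_force"],s["finger_gap"])
E
```

```text
time: 9.18
tool_pos: [559.9, -155.4, 18.4]
tcp_rot: [-179.8, -45.4, 105.1]
ft_force: [-0.5, -0.8, -1.6]
finger_gap: 55.9
axis [ 0.26547095 -0.96407637 -0.0090514 ] origin [542.82597383 -95.59917827  32.94750994] [ 559.8850672  -155.43187944   18.40400344] [-0.45195692 -0.83293712 -1.58264133] 55.8856056781344
```

```bash
python3 -m jog '[[[-0.015,0,0.015,0,0,0,0.4],[0,0,0,0,0,0,0.4],[0,0,0,0,0,0,0.7],[0,0,0,0,0,0,1],[0,0,0,0,0,0,1],[0,0,0,0,0,0,1],[0,0,-0.8,0,0,0,1],[0,0,-0.9,0,0,0,1],[0,0,-0.9,0,0,0,1]]]'
python3 - <<'E'
from plan import *
p,R,s=pose();print(p,s["finger_gap"])
g=tool(15.5,90)[:,2]
c=camera_params("wrist");pp,d=snapshot("wrist");W=cloud("wrist",d,c);cv2.imwrite("pics/w3.png",pp[:,:,::-1])
m=(W[...,2]>50)&(W[...,2]<70)&(abs(W[...,0]-556)<70)&(abs(W[...,1]+142)<75);P=W[m];print(m.sum(),P.mean(0),rect(P),np.percentile(P[:,2],[5,50,95]))
org=np.array([542.8,-95.6,32])
gp=org+30*g;T=tool(15.5,45)
plan([(15.5,-45,[548,-150,230.]),(15.5,45,gp+[0,0,3]-100*T[:,2]),(15.5,45,gp+[0,0,3])])
E
```

```text
time: 10.3
tool_pos: [584.7, -245.5, 110.8]
tcp_rot: [-179.8, -45.3, 105.1]
ft_force: [0.2, -0.5, 0.3]
finger_gap: 85.6
[ 584.6766299  -245.50131844  110.8348702 ] 85.55852851987893
6381 [ 559.31588733 -150.79032829   59.99934394] (array([ 557.7, -145.1]), array([ 56.2, 101.2]), 15.7) [59.05703805 60.04319495 60.99965018]
turn 1 x [ 0.001   0.0001 -0.0006]
shift 4 x [ 0.781 -0.051  0.069] tcp [ 544. -137.  217.]
turn 9 x [ 0.     -0.0278  0.    ]
shift 3 x [0.905 0.064 0.267] tcp [536. -69.  92.]
shift 2 x [-0.  0.  1.] tcp [ 554. -137.   22.]
```

View pics/w3.png

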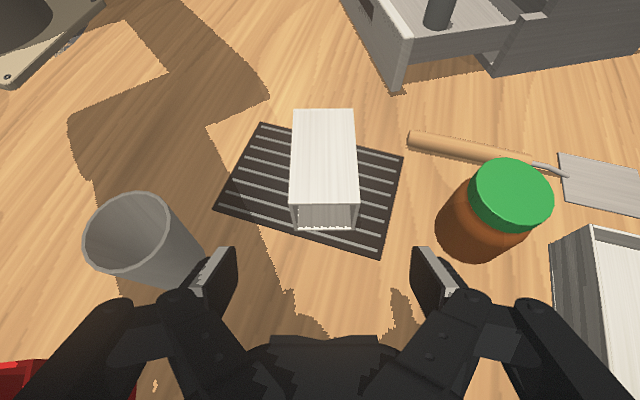

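The holder lies on the mat at (325,165) with its mouth toward the camera, centred at (557.7,-145.1), top face at 60 mm. The drawer is untouched. Next is the regrip with the opposite lean.

```bash
python3 -m jog '[[[0.781,-0.051,0.069,0,0,0,1],[0.781,-0.051,0.069,0,0,0,1],[0.781,-0.051,0.069,0,0,0,1],[0.781,-0.051,0.069,0,0,0,1],[0,0,0,0,-0.028,0,1],[0,0,0,0,-0.028,0,1],[0,0,0,0,-0.028,0,1],[0,0,0,0,-0.028,0,1],[0,0,0,0,-0.028,0,1],[0,0,0,0,-0.028,0,1],[0,0,0,0,-0.028,0,1],[0,0,0,0,-0.028,0,1]]]'
python3 -m jog '[[[0,0,0,0,-0.028,0,1],[0,0,0,0,0,0,1]]]'
python3 - <<'E'
from plan import *
p,R,s=pose();print(np.round(s["joint_pos"]))
g=tool(15.7,90)[:,2];org=np.array([557.7,-145.1,32])-50*g;gp=org+30*g;T=tool(15.7,45)
plan([(15.7,45,gp+[0,0,3]-100*T[:,2]),(15.7,45,gp+[0,0,3])])
E
```

```text
time: 11.85
tool_pos: [544.1, -131.5, 212.6]
tcp_rot: [179.9, 35.7, 105.2]
ft_force: [-0.2, -0.1, -1.5]
finger_gap: 85.5
time: 12.1
tool_pos: [541.9, -129.8, 208.1]
tcp_rot: [-179.4, 45.4, 105.9]
ft_force: [-1.0, -0.1, 0.8]
finger_gap: 85.0
[  8.  -4. 111. -48.  73.   7.]
turn 1 x [-0.0013  0.001   0.0005]
shift 3 x [0.821 0.074 0.271] tcp [537. -71.  92.]
shift 2 x [-0.  0.  1.] tcp [ 556. -139.   22.]
```

```bash
python3 -m jog '[[[0,0,0,-0.0013,0.001,0.0005,1],[0.821,0.074,0.271,0,0,0,1],[0.821,0.074,0.271,0,0,0,1],[0.821,0.074,0.271,0,0,0,1],[0,0,0,0,0,0,1]]]'
python3 - <<'E'
from plan import *
p,R,s=pose();print(s["ft_force"])
c=camera_params("wrist");pp,d=snapshot("wrist");W=cloud("wrist",d,c)
m=(W[...,2]>55)&(W[...,2]<66)&(abs(W[...,0]-556)<70)&(abs(W[...,1]+142)<75);P=W[m];print(m.sum(),P.mean(0),rect(P))
g=tool(15.7,90)[:,2];org=np.array([557.7,-145.1,32])-50*g;gp=org+30*g;T=tool(15.7,45)
plan([(15.7,45,gp+[0,0,3])])
E
```

```text
time: 12.72
tool_pos: [538.0, -73.3, 93.1]
tcp_rot: [179.9, 44.9, 105.3]
ft_force: [0.2, -0.5, 0.1]
finger_gap: 85.0
[ 0.24832666 -0.46978134  0.08340131]
3708 [ 553.65594628 -130.92307041   59.05260268] (array([ 557.4, -144.4]), array([ 56.2, 102.3]), 15.7)
turn 1 x [-0.0002 -0.0001 -0.0012]
shift 2 x [ 0.048 -0.018  0.997] tcp [ 556. -139.   22.]
```

```bash
python3 -m jog '[[[0.048,-0.018,0.997,0,0,-0.001,1],[0.048,-0.018,0.997,0,0,0,1],[0,0,0,0,0,0,1],[0,0,0,0,0,0,0.4],[0,0,0,0,0,0,0.4],[0,0,0,0,0,0,0.4],[0,0,0,0,0,0,0.4],[0,0,0,0,0,0,0.4],[0,0,0,0,0,0,0.4]]]' 50
python3 - <<'E'
from plan import *
p,R,s=pose();print(p,s["ft_force"],s["finger_gap"])
g=tool(15.7,90)[:,2];org=np.array([557.5,-144.7,32])-50*g
o=R.T@(org-p);zt=R.T@g;np.savez("grip2.npz",o=o,zt=zt);print(o,zt)
E
```

```text
time: 13.9
tool_pos: [558.0, -137.5, 24.4]
tcp_rot: [179.6, 45.2, 105.5]
ft_force: [-0.5, -1.7, 5.9]
finger_gap: 55.7
[ 557.96522053 -137.4864823    24.36518779] [-0.50153671 -1.68286385  5.91693394] 55.713297283704094
[ 25.02207065  -2.32671115 -36.01629512] [-0.70501322 -0.00082714  0.70919368]
```

```bash
python3 -m jog '[[[-0.3,0,-0.3,0,0,0,0.4],[-0.7,0,-0.7,0,0,0,0.4],[-0.7,0,-0.7,0,0,0,0.4],[-0.7,0,-0.7,0,0,0,0.4],[-0.7,0,-0.7,0,0,0,0.4],[0,0,0,0,0.025,0,0.4],[0,0,0,0,0.025,0,0.4],[0,0,0,0,0.025,0,0.4],[0,0,0,0,0.025,0,0.4],[0,0,0,0,0.025,0,0.4]]]'
python3 -m jog '[[[0,0,0,0,0.025,0,0.4],[0,0,0,0,0.025,0,0.4],[0,0,0,0,0.025,0,0.4],[0,0,0,0,0.025,0,0.4],[0,0,0,0,0.025,0,0.4],[0,0,0,0,0,0,0.4]]]'
python3 - <<'E'
from plan import *
G=np.load("grip2.npz");p,R,s=pose();print(s["finger_gap"],np.round(s["joint_pos"]))
print("axis",R@G["zt"],"origin",p+R@G["o"])
pk=np.array([639.,113.5]);T=tool(15.7,-45)
tg=lambda rim: np.array([*pk,rim+100.])-T@G["o"]-19*T[:,2]
plan([(15.7,-45,tg(135)),(15.7,-45,tg(38))])
E
```

```text
time: 15.15
tool_pos: [556.3, -136.8, 242.9]
tcp_rot: [179.7, -0.2, 105.8]
ft_force: [0.6, 0.3, -3.3]
finger_gap: 55.5
time: 15.9
tool_pos: [554.7, -138.3, 236.7]
tcp_rot: [-179.7, -45.2, 105.4]
ft_force: [0.5, -0.7, -2.8]
finger_gap: 55.7
55.704858683553354 [-36.  32.  66.  30. 117. -46.]
axis [-0.00583948  0.00579659 -0.99996615] origin [ 554.70122836 -146.55771448  279.79654896]
turn 1 x [-0.0002 -0.0007 -0.0005]
shift 6 x [0.43  0.506 0.642] tcp [639. 122. 192.]
shift 2 x [-0.686  0.     0.686] tcp [639. 122.  95.]
```

```bash
python3 -m jog '[[[0.43,0.506,0.642,0,0,0,0.4],[0.43,0.506,0.642,0,0,0,0.4],[0.43,0.506,0.642,0,0,0,0.4],[0,0,0,0,0,0,0.4]]]'
python3 - <<'E'
from plan import *
c=camera_params("wrist");pp,d=snapshot("wrist");W=cloud("wrist",d,c);cv2.imwrite("pics/w4.png",pp[:,:,::-1])
near=np.hypot(W[...,0]-639,W[...,1]-113)<45
for lo,hi in((108,118),(85,108),(45,95)):
    P=W[near&(W[...,2]>lo)&(W[...,2]<hi)]
    if len(P)>5: print(lo,len(P),P.mean(0),*rect(P))
m=(W[...,2]>76)&(W[...,2]<84)&(abs(W[...,1]-100)<150);P=W[m];print("panel",len(P),*(rect(P) if len(P)>5 else []))
G=np.load("grip2.npz");p,R,s=pose();print("axis",R@G["zt"],"origin",p+R@G["o"])
E
```

```text
time: 16.4
tool_pos: [598.3, -3.4, 219.8]
tcp_rot: [179.6, -44.7, 106.3]
ft_force: [-0.9, 0.4, -2.3]
finger_gap: 55.7
108 213 [641.20298977 114.22467842 111.44283836] [641.9 114.9] [14.9 21.3] 19.7
85 207 [648.07471571 106.29019891  99.84752883] [649.1 110.3] [24.8 12. ] 57.3
45 93 [651.01811435 103.98399724  79.68623836] [650.7 103.9] [16.1  2.6] 40.0
panel 1485 [693.4 148.1] [136.3 463.8] 84.0
axis [ 0.00406795 -0.00166927 -0.99999033] origin [597.77068991 -13.18894199 263.17565246]
```

View pics/w4.png

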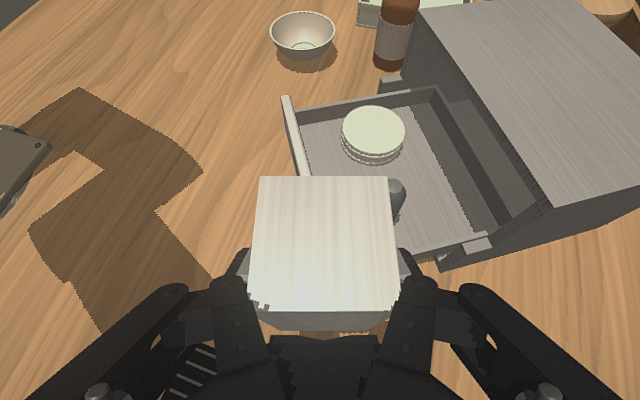

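The wrist view shows the holder upside down at (320,240), with the peg top just beside it at (397,190). I'll check the held holder's top face, then move above the peg.

Run:
```python
from plan import *
c=camera_params("wrist");pp,d=snapshot("wrist");W=cloud("wrist",d,c)
G=np.load("grip2.npz");p,R,s=pose();o=p+R@G["o"];print("origin",o)
m=np.zeros(d.shape,bool);m[178:310,245:400]=1;m&=abs(W[...,2]-o[2])<8
P=W[m];print(len(P),np.percentile(P[:,2],[5,50,95]),rect(P))
C,_,_,_=np.linalg.lstsq(np.c_[P[:,:2]-P[:,:2].mean(0),np.ones(len(P))],P[:,2],rcond=None);print("slopes",C)
pk=np.array([640.,113.5]);T=tool(15.7,-45)
tg=lambda rim: np.array([*pk,rim+100.])-T@G["o"]-19*T[:,2]
plan([(15.7,-45,tg(130))])
```

```text
origin [597.79596062 -14.49949748 263.18463729]
18744 [261.37855692 262.36546406 263.34756567] (array([600.1, -13.2]), array([60.9, 55.1]), 16.0)
slopes [-1.04559722e-03 -3.44022961e-03  2.62366203e+02]
turn 1 x [0.0001 0.0009 0.0008]
shift 3 x [0.372 0.501 0.684] tcp [640. 122. 187.]
```

```bash
python3 -m jog '[[[0.372,0.501,0.684,0,0.0009,0.0008,0.4],[0.372,0.501,0.684,0,0,0,0.4],[0.372,0.501,0.684,0,0,0,0.4],[0,0,0,0,0,0,0.4],[0,0,0,0,0,0,0.4]]]'
python3 - <<'E'
from plan import *
G=np.load("grip2.npz");p,R,s=pose();o=p+R@G["o"];print("origin",o,"axis",R@G["zt"])
pk=np.array([640.,113.5]);T=tool(15.7,-45)
for n in("scene","top"):
    c=camera_params(n);pp,d=snapshot(n);W=cloud(n,d,c)
    m=(np.hypot(W[...,0]-640,W[...,1]-113)<42)&(abs(W[...,2]-o[2])<6);P=W[m]
    print(n,len(P),rect(P) if len(P)>5 else "")
    if n=="scene": cv2.imwrite("pics/s5.png",cv2.resize(pp[110:230,270:430,::-1],None,fx=4.5,fy=4.5))
tg=lambda rim: np.array([*pk,rim+100.])-T@G["o"]-19*T[:,2]
plan([(15.7,-45,tg(100)),(15.7,-45,tg(38))],smax=25)
E
```

```text
time: 17.12
tool_pos: [640.4, 119.6, 186.3]
tcp_rot: [-179.9, -45.2, 105.5]
ft_force: [-0.5, -0.8, -2.2]
finger_gap: 55.7
origin [640.33201929 111.38562197 229.40242679] axis [-0.00296966  0.00502904 -0.99998294]
scene 0 
top 416 (array([640.6, 110.2]), array([72.4, 55.7]), 16.5)
turn 1 x [ 0.0005 -0.0005 -0.0006]
shift 2 x [-0.189  0.002  0.228] tcp [640. 122. 157.]
shift 3 x [-0.292  0.     0.292] tcp [640. 122.  95.]
```

View pics/s5.png

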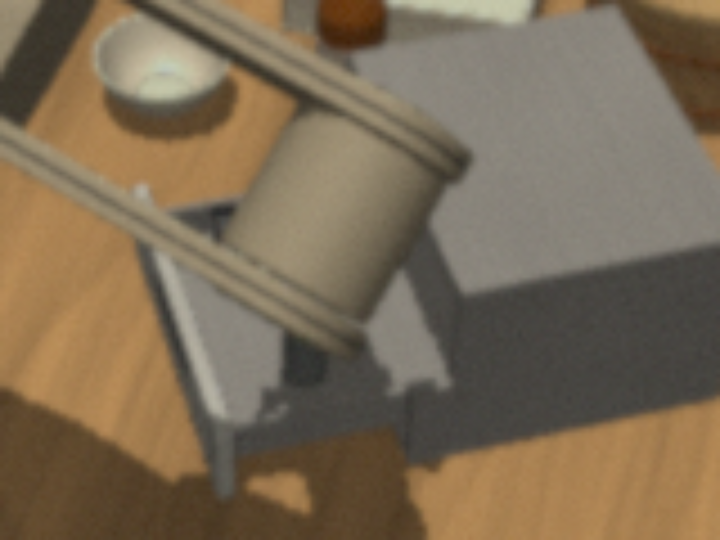

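The scene view shows the arm hiding the holder, with the peg foot at crop (305,375) below the jaws. The links are high above the cabinet. I'll lower in steps and watch the force.

```bash
python3 -m jog '[[[-0.19,0.002,0.228,0.0005,-0.0005,-0.0006,0.4],[-0.19,0.002,0.228,0,0,0,0.4],[0,0,0,0,0,0,0.4]]]'
python3 -m jog '[[[-0.2,0,0.2,0,0,0,0.4],[-0.2,0,0.2,0,0,0,0.4],[0,0,0,0,0,0,0.4]]]'
python3 - <<'E'
from plan import *
G=np.load("grip2.npz");p,R,s=pose();o=p+R@G["o"];print("origin",o,"axis",R@G["zt"],s["ft_force"],s["wrist_torque"])
pk=np.array([640.,113.5]);T=tool(15.7,-45)
tg=lambda rim: np.array([*pk,rim+100.])-T@G["o"]-19*T[:,2]
plan([(15.7,-45,tg(38))],smax=15)
E
```

```text
time: 17.6
tool_pos: [638.2, 123.2, 153.1]
tcp_rot: [-179.5, -45.2, 105.4]
ft_force: [-0.4, 1.0, -2.2]
finger_gap: 55.9
time: 17.98
tool_pos: [638.4, 123.4, 125.4]
tcp_rot: [-179.6, -45.2, 105.5]
ft_force: [-0.5, -0.2, -1.7]
finger_gap: 55.5
origin [638.50934976 115.17906941 168.53365094] axis [-0.00712809  0.00432962 -0.99996522] [-0.49254991 -0.24123423 -1.6821782 ] [-0.56142859 -0.14195637  0.02156957]
turn 1 x [-0.0007 -0.0005 -0.0004]
shift 3 x [-0.154  0.008  0.134] tcp [640. 122.  95.]
```

No contact force, and the rim is at 68 mm, so the holder is around the peg. I'll lower it to the floor.

```bash
python3 -m jog '[[[-0.154,0.008,0.134,-0.0007,0,0,0.4],[-0.154,0.008,0.134,0,0,0,0.4],[-0.154,0.008,0.134,0,0,0,0.4],[0,0,0,0,0,0,0.4],[0,0,0,0,0,0,0.4]]]'
python3 -m jog '[[[-0.014,0,0.014,0,0,0,0.4],[0,0,0,0,0,0,0.4]]]'
python3 - <<'E'
from plan import *
G=np.load("grip2.npz");p,R,s=pose();o=p+R@G["o"];print("origin",o,"axis",R@G["zt"],s["ft_force"],s["wrist_torque"])
E
```

```text
time: 18.6
tool_pos: [641.4, 121.5, 97.1]
tcp_rot: [179.9, -45.1, 105.7]
ft_force: [-0.2, 0.1, -1.8]
finger_gap: 55.5
time: 18.85
tool_pos: [641.4, 121.5, 96.3]
tcp_rot: [179.8, -45.1, 105.7]
ft_force: [-0.4, 0.7, -2.8]
finger_gap: 55.7
origin [641.23029183 113.28012025 139.4615037 ] axis [-1.48943898e-04  4.55525067e-03 -9.99989614e-01] [-0.44136016  0.6572849  -2.84825218] [-0.61376215 -0.19096786  0.00536257]
```

```bash
python3 -m jog '[[[-0.025,0,0.025,0,0,0,0.4],[0,0,0,0,0,0,0.4],[-0.01,0,0.01,0,0,0,0.4],[0,0,0,0,0,0,0.4]]]'
python3 -m jog '[[[-0.01,0,0.01,0,0,0,0.4],[0,0,0,0,0,0,0.4]]]'
```

```text
time: 19.35
tool_pos: [641.3, 121.5, 93.7]
tcp_rot: [179.9, -45.1, 105.7]
ft_force: [-0.7, 0.2, -0.7]
finger_gap: 56.0
time: 19.6
tool_pos: [641.6, 121.6, 93.6]
tcp_rot: [179.8, -45.1, 105.7]
ft_force: [-1.0, 0.6, 3.7]
finger_gap: 55.6
```

The force reading rose, so the rim is on the floor. I'll open the fingers and back out.

```bash
python3 -m jog '[[[0,0,0,0,0,0,0.75],[0,0,0,0,0,0,0.9],[0,0,0,0,0,0,1],[0,0,0,0,0,0,1],[0,0,0,0,0,0,1],[0,0,-0.6,0,0,0,1],[0,0,-1,0,0,0,1],[0,0,-1,0,0,0,1],[0,0,-1,0,0,0,1],[0,0,0,0,0,0,1]]]'
python3 - <<'E'
from plan import *
p,R,s=pose()
c=camera_params("wrist");pp,d=snapshot("wrist");W=cloud("wrist",d,c);cv2.imwrite("pics/w6.png",pp[:,:,::-1])
m=(np.hypot(W[...,0]-640,W[...,1]-113)<60)&(abs(W[...,2]-136)<8);P=W[m];print(len(P),np.percentile(P[:,2],[5,50,95]),rect(P))
c=camera_params("top");pp,d=snapshot("top");W=cloud("top",d,c)
m=(abs(W[...,2]-80)<6);m[:195]=0;m[256:]=0;m[:,:225]=0;m[:,335:]=0;P=W[m]
a=np.radians(30);ex=np.array([np.cos(a),np.sin(a)]);ey=np.array([-ex[1],ex[0]])
q=P[:,:2]@ex;print("panel x_cab",np.percentile(q,[1,5,25,50,75,95]),"y",np.percentile(P[:,:2]@ey,[1,99]))
m=(abs(W[...,2]-175)<5)&(W[...,0]>600)&(W[...,1]>80)&(W[...,1]<480);P=W[m];print("roof x_cab",np.percentile(P[:,:2]@ex,[.5,1,5,50,99]),np.percentile(P[:,:2]@ey,[1,99]))
print(p,s["joint_pos"])
E
```

```text
time: 20.85
tool_pos: [677.5, -4.7, 223.7]
tcp_rot: [179.4, -44.8, 105.8]
ft_force: [-0.5, 0.1, -0.3]
finger_gap: 85.6
2882 [132.78956284 136.05325723 137.03081096] (array([643.8, 114. ]), array([56.1, 57.7]), 16.0)
panel x_cab [523.36084588 523.96632744 526.84616961 530.62319222 534.23680515
 537.4365753 ] y [-296.34192722  -32.71123208]
roof x_cab [700.89929279 701.46668064 709.89411762 807.06207518 919.07526771] [-295.84542312  -31.93342449]
[677.46687948  -4.6671874  223.72817571] [-22.52640245  40.50655417  55.2050636   36.77827806 110.90720577
 -32.94860404]
```

View pics/w6.png

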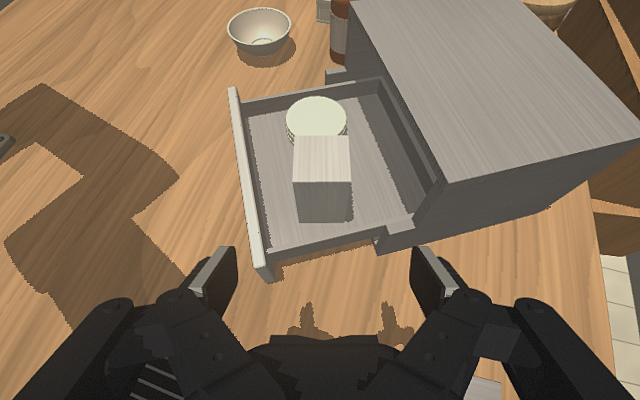

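The holder is seated upside down at (322,175): its closed end is at 136 mm (36 + 100), centred at (643.8,114). The drawer's outer face is about 148 mm in front of the cabinet plane. Next I'll close the fingers, lean the tool toward the cabinet and push at the middle of the front.

Run:
```python
from plan import *
ex=np.array([np.cos(np.pi/6),.5,0]);f=np.array([535,119.5,0])
T0=tool(15.7,0);T=tool(-60,-45)
g=lambda tcp,T:np.array(tcp)-19*T[:,2]
pre=f-80*ex
plan([(15.7,0,g(pre+[0,0,230],T0)),(-60,-45,g(pre+[0,0,170],T)),(-60,-45,g(pre+[0,0,48],T)),(-60,-45,g(f-15*ex+[0,0,48],T))])
print(T)
```

```text
turn 5 x [ 0.0001 -0.025  -0.0001]
shift 5 x [ 0.54  -0.72  -0.041] tcp [466.  80. 230.]
turn 9 x [-0.0091  0.0118  0.0221]
shift 2 x [-0.424  0.     0.424] tcp [466.  80. 170.]
shift 3 x [-0.575  0.     0.575] tcp [466.  80.  48.]
shift 2 x [ 0.46 -0.    0.46] tcp [522. 112.  48.]
[[ 0.61237244  0.5         0.61237244]
 [ 0.35355339 -0.8660254   0.35355339]
 [ 0.70710678  0.         -0.70710678]]
```

```bash
python3 -m jog '[[[0,0,0,0,-0.025,0,0.5],[0,0,0,0,-0.025,0,0],[0,0,0,0,-0.025,0,0],[0,0,0,0,-0.025,0,0],[0,0,0,0,-0.025,0,0],[0.54,-0.72,-0.041,0,0,0,0],[0.54,-0.72,-0.041,0,0,0,0],[0.54,-0.72,-0.041,0,0,0,0],[0.54,-0.72,-0.041,0,0,0,0],[0.54,-0.72,-0.041,0,0,0,0]]]'
python3 -m jog '[[[0,0,0,-0.0091,0.0118,0.0221,0],[0,0,0,-0.0091,0.0118,0.0221,0],[0,0,0,-0.0091,0.0118,0.0221,0],[0,0,0,-0.0091,0.0118,0.0221,0],[0,0,0,-0.0091,0.0118,0.0221,0],[0,0,0,-0.0091,0.0118,0.0221,0],[0,0,0,-0.0091,0.0118,0.0221,0],[0,0,0,-0.0091,0.0118,0.0221,0],[0,0,0,-0.0091,0.0118,0.0221,0],[0,0,0,0,0,0,0]]]'
python3 - <<'E'
from plan import *
ex=np.array([np.cos(np.pi/6),.5,0]);f=np.array([535,119.5,0]);T=tool(-60,-45)
g=lambda tcp,T:np.array(tcp)-19*T[:,2]
plan([(-60,-45,g(f-80*ex+[0,0,48],T)),(-60,-45,g(f-15*ex+[0,0,48],T))]);print(telemetry.sense()["joint_pos"])
E
```

```text
time: 22.2
tool_pos: [462.8, 81.6, 228.0]
tcp_rot: [-179.9, -0.1, 105.7]
ft_force: [0.1, 1.3, 0.6]
finger_gap: 0.0
time: 23.45
tool_pos: [484.0, 76.8, 212.0]
tcp_rot: [-178.9, -45.2, 29.6]
ft_force: [-3.5, 0.7, -3.7]
finger_gap: -0.2
turn 1 x [-0.0023 -0.0007 -0.0007]
shift 4 x [-0.631 -0.058  0.529] tcp [466.  80.  48.]
shift 2 x [ 0.46 -0.    0.46] tcp [522. 112.  48.]
[-23.32081261 -51.12199233 143.12819123  39.99693588  64.08948881
  26.32515856]
```

J2 and J3 are right at their limits: the wrist is too close to the base at this lean. I'll reduce the lean to 28° and move outward.

Run:
```python
from plan import *
ex=np.array([np.cos(np.pi/6),.5,0]);f=np.array([535,119.5,0]);T=tool(-60,-28)
g=lambda tcp,T:np.array(tcp)-19*T[:,2]
plan([(-60,-28,g(f-30*ex+[0,0,150],T)),(-60,-28,g(f-30*ex+[0,0,52],T)),(-60,-28,g(f-5*ex+[0,0,52],T))])
```

```text
turn 2 x [-0.0012 -0.024  -0.0002]
shift 2 x [ 0.022 -0.115  0.715] tcp [509. 104. 150.]
shift 2 x [-0.46   0.     0.865] tcp [509. 104.  52.]
shift 1 x [ 0.441 -0.     0.235] tcp [531. 117.  52.]
```

```bash
python3 -m jog '[[[0,0,0,-0.0012,-0.024,0,0],[0,0,0,-0.0012,-0.024,0,0],[0.022,-0.115,0.715,0,0,0,0],[0.022,-0.115,0.715,0,0,0,0],[0,0,0,0,0,0,0]]]'
python3 - <<'E'
from plan import *
ex=np.array([np.cos(np.pi/6),.5,0]);f=np.array([535,119.5,0]);T=tool(-60,-28)
g=lambda tcp,T:np.array(tcp)-19*T[:,2]
print(telemetry.sense()["joint_pos"])
plan([(-60,-28,g(f-30*ex+[0,0,52],T)),(-60,-28,g(f-5*ex+[0,0,52],T))])
E
```

```text
time: 24.08
tool_pos: [504.6, 106.0, 144.4]
tcp_rot: [-179.6, -27.4, 30.0]
ft_force: [0.1, -0.2, -0.8]
finger_gap: -0.0
[ -4.99693248 -27.49220295 129.70235746  18.86699378  56.48317264
  47.37959849]
turn 1 x [-0.0011  0.0017  0.    ]
shift 2 x [-0.407  0.035  0.83 ] tcp [509. 104.  52.]
shift 1 x [ 0.441 -0.     0.235] tcp [531. 117.  52.]
```

```bash
python3 -m jog '[[[-0.407,0.035,0.83,-0.001,0.0017,0,0],[-0.407,0.035,0.83,0,0,0,0],[0,0,0,0,0,0,0],[0.088,0,0.047,0,0,0,0],[0.088,0,0.047,0,0,0,0],[0,0,0,0,0,0,0]]]'
python3 -m jog '[[[0.088,0,0.047,0,0,0,0],[0.088,0,0.047,0,0,0,0],[0.088,0,0.047,0,0,0,0],[0.088,0,0.047,0,0,0,0],[0.088,0,0.047,0,0,0,0],[0,0,0,0,0,0,0]]]'
python3 - <<'E'
from plan import *
ex=np.array([np.cos(np.pi/6),.5,0]);p,R,s=pose();print("xcab",p@ex,"y",p@[-.5,.866,0],p,s["joint_pos"],"F",np.array(s["ft_force"])@ex)
c=camera_params("top");pp,d=snapshot("top");W=cloud("top",d,c)
m=(abs(W[...,2]-80)<6);m[:195]=0;m[256:]=0;m[:,:225]=0;m[:,335:]=0;P=W[m];q=P@ex;print(np.percentile(q,[1,5,25,50,75]))
E
```

```text
time: 24.82
tool_pos: [524.3, 107.8, 60.5]
tcp_rot: [179.6, -28.7, 30.0]
ft_force: [0.5, -0.3, -0.1]
finger_gap: 0.1
time: 25.58
tool_pos: [544.5, 120.2, 58.3]
tcp_rot: [179.7, -28.6, 29.9]
ft_force: [1.7, -0.0, 0.8]
finger_gap: 0.2
xcab 531.6367260479875 y -168.10331838572006 [544.46104227 120.23926414  58.298055  ] [ -2.38239491 -12.28902651 128.54628746  22.4493526   41.09575942
  43.74859444] F 1.4705021747769624
[529.87124595 542.04090518 544.77054369 548.57848631 552.30708941]
```

```bash
python3 -m jog '[[[0.088,0,0.047,0,0,0,0],[0.12,0,0.064,0,0,0,0],[0.14,0,0.076,0,0,0,0],[0.14,0,0.076,0,0,0,0],[0.14,0,0.076,0,0,0,0],[0.14,0,0.076,0,0,0,0],[0.14,0,0.076,0,0,0,0],[0.14,0,0.076,0,0,0,0],[0.14,0,0.076,0,0,0,0],[0.12,0,0.064,0,0,0,0],[0.09,0,0.048,0,0,0,0],[0.05,0,0.027,0,0,0,0]]]'
cat > chk.py <<'E'
from plan import *
ex=np.array([np.cos(np.pi/6),.5,0]);ey=np.array([-.5,np.cos(np.pi/6),0]);p,R,s=pose();print("tcp xcab",p@ex,"y",p@ey,"z",p[2],"F",np.array(s["ft_force"])@ex,s["ft_force"])
c=camera_params("top");pp,d=snapshot("top");W=cloud("top",d,c)
q=W@ex;y=W@ey;m=(abs(W[...,2]-80)<4)&(y>-292)&(y<-36)&(q>500)&(q<720);Q=q[m];print("panel",len(Q),np.percentile(Q,[5,50,95]))
m=(np.hypot(W[...,0]-643.8-(p@ex-522)*ex[0],W[...,1]-114-(p@ex-522)*ex[1])<45)&(abs(W[...,2]-136)<6);print("holder",m.sum(),rect(W[m]) if m.sum()>5 else"",np.median(W[m],0) if m.sum() else "")
E
python3 chk.py
```

```text
time: 27.12
tool_pos: [616.2, 160.9, 58.9]
tcp_rot: [179.7, -28.6, 29.9]
ft_force: [-1.9, -1.1, 0.6]
finger_gap: 0.2
tcp xcab 614.1212723711703 y -168.75427599953346 z 58.912858319575655 F -2.1770350907506257 [-1.88731876 -1.08513819  0.60851006]
panel 354 [623.4252746  630.82115608 686.99977267]
holder 127 (array([712. , 157.7]), array([24.1, 57.2]), 26.1) [713.70081594 154.66090423 135.67671554]
```

```bash
python3 -m jog '[[[0.053,0,0.028,0,0,0,0],[0.053,0,0.028,0,0,0,0],[0.053,0,0.028,0,0,0,0],[0.053,0,0.028,0,0,0,0],[0.053,0,0.028,0,0,0,0],[0.053,0,0.028,0,0,0,0],[0.053,0,0.028,0,0,0,0],[0.053,0,0.028,0,0,0,0]]]'; python3 chk.py
```

```text
time: 28.18
tool_pos: [635.9, 172.4, 58.5]
tcp_rot: [179.7, -28.5, 29.9]
ft_force: [-9.4, -5.4, 5.8]
finger_gap: 0.2
tcp xcab 636.8780243825806 y -168.6664706177753 z 58.54129018845891 F -10.863830878698906 [-9.42862475 -5.39680464  5.81633962]
panel 362 [645.89016283 653.43175978 694.45609579]
holder 5  [729.97108867 143.8434146  133.83687026]
```

```bash
python3 -m jog '[[[0.053,0,0.028,0,0,0,0],[0.053,0,0.028,0,0,0,0],[0.053,0,0.028,0,0,0,0]]]'; python3 -m jog '[[[0.053,0,0.028,0,0,0,0],[0.053,0,0.028,0,0,0,0]]]';  python3 chk.py
```

```text
time: 28.6
tool_pos: [644.2, 177.2, 58.7]
tcp_rot: [179.7, -28.5, 29.9]
ft_force: [-1.6, -1.6, 0.4]
finger_gap: 0.3
time: 28.85
tool_pos: [646.0, 178.3, 58.0]
tcp_rot: [179.8, -28.1, 30.0]
ft_force: [-70.8, -39.8, 57.5]
finger_gap: 0.4
tcp xcab 648.5649688074918 y -168.58340927323596 z 58.00077215431716 F -81.17552702553708 [-70.75488581 -39.79999695  57.54854566]
panel 335 [656.77221772 663.75429165 680.37830947]
holder 0
```

The catch resisted at about 11 N, the drawer then pulled in and hit its stop with the face at about 657 mm. I'll back off at once.

```bash
python3 -m jog '[[[-0.053,0,-0.028,0,0,0,0],[-0.053,0,-0.028,0,0,0,0],[-0.15,0,-0.08,0,0,0,0],[-0.5,0,-0.27,0,0,0,0],[-0.5,0,-0.27,0,0,0,0],[0.3,0,-0.6,0,0,0,0],[0.4,0,-0.8,0,0,0,0],[0.4,0,-0.8,0,0,0,0],[0,0,0,0,0,0,0]]]'
python3 - <<'E'
from plan import *
ex=np.array([np.cos(np.pi/6),.5,0]);ey=np.array([-.5,np.cos(np.pi/6),0]);p,R,s=pose();print(p,s["ft_force"])
ims=[]
for n in("scene","top"):
    c=camera_params(n);pp,d=snapshot(n);W=cloud(n,d,c);ims.append(pp)
    q=W@ex;y=W@ey;m=(abs(W[...,2]-78)<5)&(y>-292)&(y<-36)&(q>500)&(q<690);print(n,"panel",m.sum(),np.percentile(q[m],[5,25,50]) if m.sum() else "")
    m=(abs(W[...,2]-136)<5)&(abs(q-660-89)<60)&(y<-180)&(y>-280);print("holder",m.sum(),rect(W[m]) if m.sum()>5 else "")
    for k,(a,b,z) in dict(tumbler=(453,-257,85),jar=(703,-159,85)).items():
        m=(np.hypot(W[...,0]-a,W[...,1]-b)<60)&(abs(W[...,2]-z)<4);print(k,rect(W[m]) if m.sum()>5 else 0)
a=cv2.resize(ims[0][60:300,220:420],(400,480));b=cv2.resize(ims[1][80:320,150:450],None,fx=1.33,fy=1.33)
cv2.imwrite("pics/fin.png",np.hstack([a[:319*1],b[:319]])[:,:,::-1] if 0 else np.hstack([a[:319],b[:319,:399]])[:,:,::-1])
E
```

```text
time: 30.02
tool_pos: [586.6, 143.3, 187.9]
tcp_rot: [179.4, -29.1, 30.0]
ft_force: [0.9, 0.3, -0.1]
finger_gap: 0.2
[586.55809277 143.25472001 187.89759658] [ 0.91808701  0.29307977 -0.08882688]
scene panel 222 [653.14764396 655.42458121 659.63613451]
holder 0 
tumbler (array([ 450.3, -260.1]), array([57.6, 58.7]), 65.2)
jar (array([ 701.9, -161.1]), array([53., 55.]), 14.8)
top panel 311 [656.73676577 658.93732024 662.78390194]
holder 0 
tumbler (array([ 453.4, -256.8]), array([57.4, 59.1]), 56.5)
jar (array([ 703.2, -160. ]), array([53.9, 52.7]), 1.5)
```

View pics/fin.png

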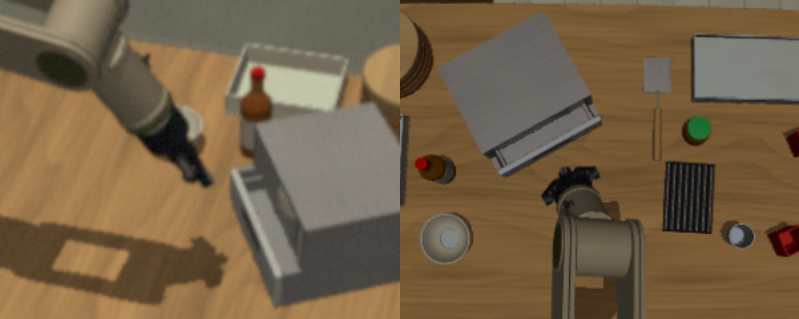

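The drawer face is still at 656.7 mm after I let go, and the bystanders haven't moved. The scene (left) shows the front panel shut at (265,230). I'll take one last wrist look into the gap to check the holder.

Run:
```python
from plan import *
ex=np.array([np.cos(np.pi/6),.5,0]);ey=np.array([-.5,np.cos(np.pi/6),0])
c=camera_params("wrist");pp,d=snapshot("wrist");W=cloud("wrist",d,c);cv2.imwrite("pics/w7.png",pp[:,:,::-1])
q=W@ex;y=W@ey
m=(W[...,2]>85)&(W[...,2]<145)&(q>690)&(q<800)&(y<-150)&(y>-285);P=W[m];print(m.sum(),np.percentile(P[:,2],[1,50,99]) if m.sum() else "",np.percentile(q[m],[1,50,99]) if m.sum() else "",np.percentile(y[m],[1,99]) if m.sum() else "")
```

```text
2131 [ 85.57871049 112.69112457 136.13992844] [712.75547657 718.79398238 726.4599369 ] [-243.32678514 -190.33091745]
```

View pics/w7.png

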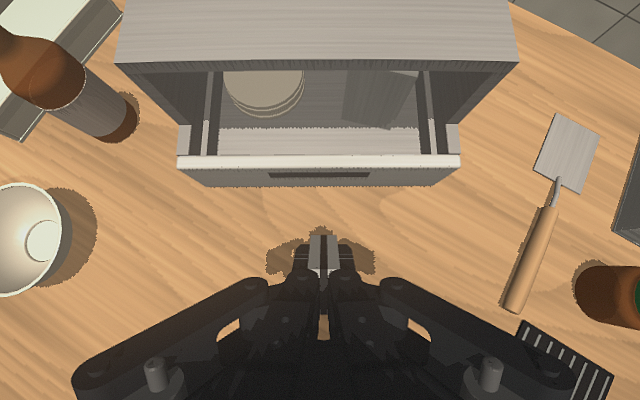

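The wrist view shows the holder standing inside the closed drawer at (380,97), top at 136 mm, so it's still seated. The saucers are at (263,90) and the gripper is clear. I'm handing in.

```bash
python3 -c "
from bench import job;print(job.hand_in())"
```

```text
the job is handed in; nothing more can be done
None
```

The holder is upside down over the drying peg with its rim on the drawer floor, the drawer is pushed home, and the job is handed in. It took about 30 s of the 72 s allowed. I gripped the upright holder, laid it on the mat, regripped it near the closed end, turned it mouth down and lowered it over the peg, then let go before pushing the drawer.

- **Holder:** in the closed drawer its closed end reads 136 mm above the table, which is the floor height plus the holder's length, so it is fully seated.
- **Drawer:** the front face stayed at the same place (about 657 mm along the closing direction) after I backed off. It moved about 134 mm in all and resisted with about 11 N at the catch before pulling in.
- **Bystanders:** the tumbler and jar measure within about 1 mm of where they started in the top camera. The bowl, turner and sauce bottle look undisturbed in the pictures, but I did not measure them.
- **Push force:** the last push row ran into the drawer's stop, and the reading at the end of that move was about 81 N along the push and about 100 N in total, under the 120 N limit. The push itself was slow, about 24 mm/s, and I backed off at once.
- **My drawer estimate was off:** I first put the drawer 148 mm open, but home came 14 mm sooner because the panel stands proud of the cabinet front.
- **Joint limits:** while turning for the push, joints 2 and 3 came to the edge of their ranges. Joint 3 read 143.128° against a stated limit of 143.12°. I moved away straight after that turn.

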